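# Check the warmer's air temperature through its lid vent

## Task

Check the air temperature inside the small white starter warmer: pull the red plug out of the vent in its lid and hang the plug by its wire loop on the hook of the stand, letting go of it there. Then draw the thermometer straight up out of its wooden holder and lower its stem down through the middle of the open vent, never letting the thermometer touch the warmer, until the red mark on the stem is level with the vent's rim, and finish while still holding it there in the gripper, still, upright and centred in the vent. Leave the salt jar, the spice jar and the tea carton where they stand.

Things in the scene. Friction and masses are not known exactly. Their poses are not given: they have to be found in the camera images.
- warmer: starter warmer: fixed hollow white box with a grey lid, 166 x 176 mm, lid top 90 mm above the worktop, inner floor at 14 mm. Origin at the centre of its underside, z up, front to -x. In the middle of the lid a steel collar, 40 mm across, 10 mm high, round the vent
- vent (a point): centre of the vent's mouth, level with the collar's rim, 100 mm above the worktop; z up along the bore. The vent is a vertical round through hole, 24 mm in diameter, bore 22 mm long
- vent_plug: red vent plug, loose, about 60 g, 124 mm tall, upright in the vent at the start. Origin: centre of its underside, 18 mm below the rim; z up. Black shank 16 mm in diameter, z=0 to 18 mm; red flange 36 mm across, z=18 to 24, resting on the collar; square loop of 6 mm steel wire in the plug's y-z plane, opening 44 mm wide and high (z=30 to 74); red grip tab 12 (x) by 20 (y) mm, z=79 to 124
- plug_eye (a point): underside of the middle of the loop's top wire, on the plug's axis, 74 mm above the plug's origin: rests on the hook when hung. The loop is threaded on along the plug's x axis, either way round
- hook_stand: fixed stand: round wooden base 84 mm across, upright dark post 12 mm thick at the origin (centre of the base's underside) with a ball at its top, 172 mm high, and one hook of 8 mm round bar that leaves the post at 152 mm height along the stand's own -x, dips to a seat and turns up at its end. z up
- hook_seat (a point): top of the hook's bar at its lowest place, 50 mm from the post's axis, 150 mm above the worktop; axes as the stand's. The upturned end is 17 mm further along -x (outermost point 71 mm from the post's axis), its top 164 mm above the worktop. The loop goes on by moving along +x
- holder: fixed light wooden thermometer holder, 52 x 52 mm block on a 70 x 70 mm foot, 96 mm tall, with a vertical 13 mm hole in the middle. Origin at the centre of its underside
- thermometer: probe thermometer, loose, about 70 g, 162 mm long, upright in the holder at the start. Origin at the stem's tip (then 6 mm above the worktop), z up to the handle. Steel stem 7 mm in diameter, z=0 to 90 mm; black shoulder disc 28 mm across, z=90 to 96, resting on the holder; blue handle 16 (x) by 24 (y) mm, z=96 to 162, display on its -x face
- stem_tip (a point): the tip of the stem, on its axis (the thermometer's origin)
- stem_mark (a point): the red mark round the stem, on its axis, 50 mm above the tip; to come level with the vent's rim
- white_lid_jar: small clear salt jar with a white lid, 45 mm across, 86 mm tall, loose, to be left alone. Origin at the centre of its underside
- small_spice_jar: small spice jar with a pale lid, 47 mm across, 98 mm tall, loose, to be left alone. Origin at the centre of its underside
- tea_carton: small dark carton of tea, 35 x 66 x 102 mm, loose, to be left alone. Origin at the centre of its underside

How it is judged:
By the outcome, as a careful person would: the job done as asked, in the order asked, and still so for the second after the job is handed in, while the arm keeps its last pose, push and grip.
It also fails if it takes over 64 s, if anything falls off the work surface, if the arm or the gripper's body presses on something with over 40 N, if the wrist force passes 120 N, or if a joint passes its speed limit or range.

## Robot

A 7-joint arm with a two-finger parallel gripper is mounted at the origin on a cart in front of the work surface, level with it; the furniture and walls round the work are solid. World frame = base frame: x ahead of the robot, y to its left, z up, the work surface at z = 0. Lengths are in m, angles in rad, forces in N, time in s.
With the tool pointing down it reaches from about 0.425 to 0.95 m from the base axis. Payload 4.7 kg.
Tool frame: the origin (TCP) lies on the front face of the gripper's body, between the roots of the fingers; the fingertips stand 70 mm ahead of it and the grasp point (between the pads) lies 51 mm ahead of it; z points along the fingers, y is the line along which they close (so a half turn about z gives the same grasp; the last joint's range is limited). The gripper opens to 87 mm and grips with 3 to 60 N. Pads are 19 mm wide; open, the fingers measure 117 mm over their backs; the gripper's body (75 mm by 190 mm) begins 51 mm behind the grasp point.
Start: joints at [1.166, 0.469, -0.049, 1.532, 0.024, 1.141, -0.082], TCP at [0.248, -0.628, 0.292] pointing down, gripper open.
Joint ranges: [-2.59, 2.59], [-0.33, 1.99], [-1.39, 1.29], [0.1, 2.45], [-1.04, 4.18], [0.21, 1.99], [-2.66, 2.66]. Speed limits (rad/s): [2.57, 2.57, 3.14, 3.14, 3.14, 3.14, 3.14].

## Interface

Orientations are given as a rotation vector (axis times angle).
In Python, from plant import bot gives the robot as it stands.
- The arm moves only by the shell command python3 -m jog 'ROWS' [FORCE]. ROWS is JSON, a list that holds one entry, the list of rows, each a list of 5 numbers: the shift along the world's x, y, z in mm, then the turn about the world's z in rad, then the opening, from -1 (shut) to 1 (fully open). In form: [[[dx, dy, dz, turn, hand], ...]]. A call has 1 to 8 rows; each row is the pose to reach, as a shift and turn from the pose commanded when the call began; what a row does not reach only later rows make up. A row lasts 1/10 s, in which the tool goes at most 50 mm and 8.59 degrees, less where a joint would pass 70% of its speed; a pose out of reach is approached as far as the arm can. A call with a gripper value outside its range is refused whole. The fingers move at their own pace and stop on an object; FORCE is the grip in N (left out, the last holds). Time passes only in rows, so rows that repeat a pose let the fingers close. It gives the time, the measured TCP pose, the force, the opening and the grip force at its end, in the units of the state.
- bot.observe(): the state, without advancing time (a new reading comes with each control period).
- bot.read_camera(name): name is "side" or "top" or "wrist"; returns the picture (420x560x3 uint8, blue, green, red); there is no depth.
- bot.camera_info(name): a dict with "mtx" (3x3 intrinsics, pixels), "extrinsics" (4x4, takes a point from camera to world coordinates); the wrist camera has in their place "tool_from_camera" (4x4, takes a point from camera to tool coordinates, whose origin is the TCP and whose axes are the flange's). Camera axes: x right, y down, z forward; pixel columns grow to the right and rows downward; lengths in m; the calibration is good to about 2 mm. A picture is of the moment at which its call begins: read the wrist's pose just before it. camera_info takes no time and is no camera call.
- bot.sign_off(): hands the job in; it is judged then, once.
The state is a dict: "time": time; "joint_positions": joint angles; "joint_velocities": joint speeds; "effort": joint torques, N m; "ee_pos": TCP position; "orientation": TCP orientation; "contact_force": force on the tool from outside, world axes, zero at the start; "wrist_torque": the same for the moment, N m; "opening": opening from 0.0 (shut) to 1.0 (fully open); "gripper_force": force on a finger pad.
Only numpy, scipy, OpenCV 4.12 (cv2) and the standard library are available. Lean on these libraries where they do the work, as an engineer would, in place of code of your own. Each camera call takes 0.05 s, during which the arm holds its last target. There are 200 camera calls.

## Working session

There is one attempt and no reset: what is moved stays moved. The work goes in short steps, Python scripts to look and compute and a shell command to move; the robot and the scene stay as the last step left them, time stands still between calls to the robot, and variables do not carry over. Pictures are saved under pics/ and viewed, at most 10 in all, crops included, and the job is handed in when it is done.

```bash
mkdir -p pics; ls; cat > h.py <<'E'
import numpy as np, cv2
from plant import bot
from scipy.spatial.transform import Rotation as R
def cam(name):
    i=bot.camera_info(name); K=np.array(i["mtx"])
    if "extrinsics" in i: T=np.array(i["extrinsics"])
    else:
        s=bot.observe(); W=np.eye(4); W[:3,:3]=R.from_rotvec(s["orientation"]).as_matrix(); W[:3,3]=s["ee_pos"]
        T=W@np.array(i["tool_from_camera"])
    return K,T
def ray(K,T,uv):
    d=T[:3,:3]@np.linalg.solve(K,[uv[0],uv[1],1.]); return T[:3,3],d/np.linalg.norm(d)
def atz(K,T,uv,z):
    o,d=ray(K,T,uv); return o+d*(z-o[2])/d[2]
def tri(*rays):
    A=np.zeros((3,3));b=np.zeros(3)
    for o,d in rays:
        P=np.eye(3)-np.outer(d,d);A+=P;b+=P@o
    p=np.linalg.solve(A,b); return p,[float(np.linalg.norm((np.eye(3)-np.outer(d,d))@(p-o)))*1e3 for o,d in rays]
def proj(K,T,p):
    c=np.linalg.inv(T)@np.append(p,1); u=K@c[:3]; return u[:2]/u[2]
E
python3 - <<'E'
from h import *
np.set_printoptions(precision=3,suppress=True)
s=bot.observe(); print(s)
for n in("side","top"):
    print(n,*cam(n)); cv2.imwrite(f"pics/{n}0.png",bot.read_camera(n))
E
```

```text
pics
{'time': 0.0, 'joint_positions': array([ 1.166,  0.469, -0.049,  1.534,  0.024,  1.141, -0.082]), 'joint_velocities': array([ 0.   , -0.   ,  0.   ,  0.001, -0.   ,  0.001,  0.001]), 'effort': array([  0.   , -50.797,  -0.08 , -23.615,  -0.061,   0.038,   0.   ]), 'ee_pos': array([ 0.248, -0.627,  0.291]), 'orientation': array([-3.084, -0.586,  0.001]), 'contact_force': array([ 1.058,  0.09 , -0.102]), 'wrist_torque': array([-0.025,  0.   ,  0.022]), 'gripper_force': 0.0, 'opening': 1.001347492962478}
side [[481.257   0.    278.626]
 [  0.    481.257 212.95 ]
 [  0.      0.      1.   ]] [[-0.338 -0.708  0.62  -0.423]
 [-0.941  0.255 -0.222  0.349]
 [-0.001 -0.659 -0.752  1.274]
 [ 0.     0.     0.     1.   ]]
top [[488.718   0.    272.024]
 [  0.    488.718 206.353]
 [  0.      0.      1.   ]] [[-0.133 -0.952  0.275  0.16 ]
 [-0.991  0.128 -0.034  0.034]
 [-0.002 -0.277 -0.961  1.438]
 [ 0.     0.     0.     1.   ]]
```

View pics/side0.png

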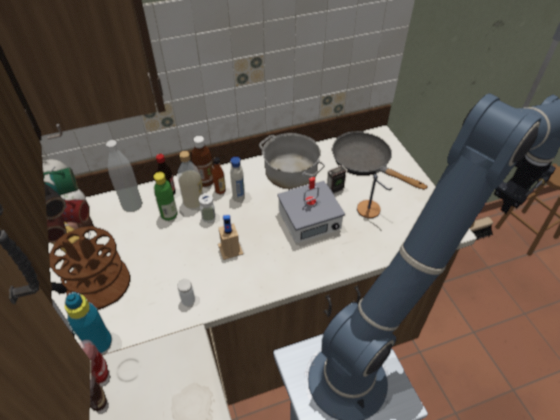

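View pics/top0.png

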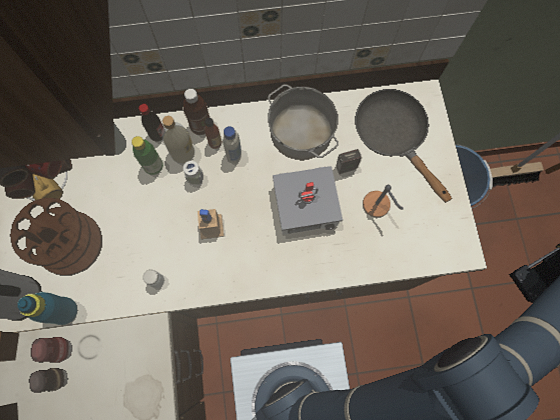

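The side view shows the warmer around (310,212), plug tab (312,183), stand post (373,190) and thermometer (228,225). The top view shows the plug at (308,190), stand base (377,204) and thermometer (206,216). I'll enlarge both.

```bash
python3 - <<'E'
import cv2,numpy as np
t=cv2.imread("pics/top0.png")[160:246,190:420]; s=cv2.imread("pics/side0.png")[163:253,205:405]
f=lambda i:cv2.resize(i,None,fx=3.4,fy=3.4,interpolation=cv2.INTER_CUBIC)
a,b=f(t),f(s); c=np.zeros((a.shape[0]+b.shape[0],782,3),np.uint8); c[:a.shape[0],:a.shape[1]]=a; c[a.shape[0]:,:b.shape[1]]=b
print(a.shape,b.shape); cv2.imwrite("pics/z.png",c)
E
```

```text
(292, 782, 3) (306, 680, 3)
```

View pics/z.png

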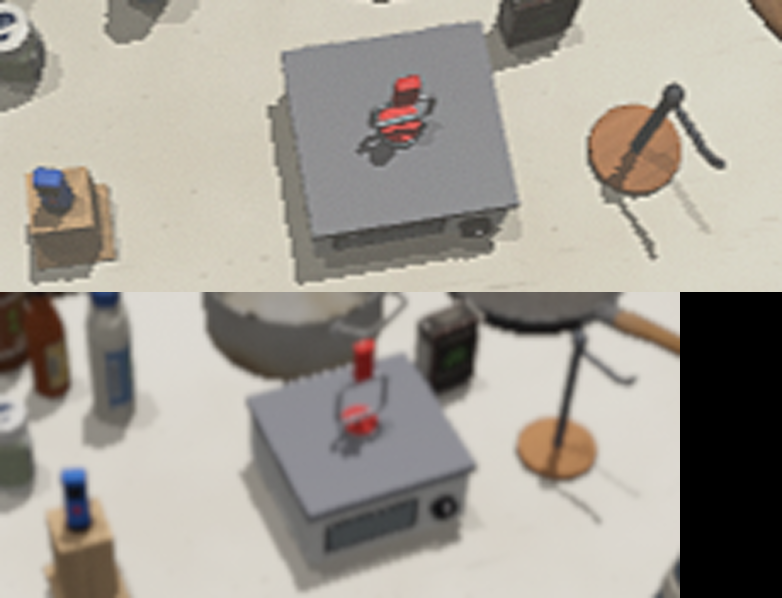

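```bash
python3 - <<'E'
from h import *
np.set_printoptions(precision=4,suppress=True)
ct,cs=cam("top"),cam("side")
t=lambda p:(190+p[0]/3.4-.35,160+p[1]/3.4-.35); s=lambda p:(205+p[0]/3.4-.35,163+(p[1]-292)/3.4-.35)
for n,a,b in [("tab",(408,82),(364,343)),("ball",(674,91),(579,339)),("base",(635,150),(557,447)),("hooktip",(721,163),(632,379)),("therm",(48,176),(74,472)),
 ("l1",(283,52),(248,402)),("l2",(479,24),(405,356)),("l3",(518,207),(474,466)),("l4",(312,236),(310,516))]:
    print(n,*tri(ray(*ct,t(a)),ray(*cs,s(b))))
l=[atz(*ct,t(p),.09) for p in [(283,52),(479,24),(518,207),(312,236)]]; print(np.mean(l,0),l)
l=[atz(*cs,s(p),.09) for p in [(248,402),(405,356),(474,466),(310,516)]]; print(np.mean(l,0),l)
print("loop",atz(*cs,s((340,380)),.195),atz(*cs,s((387,373)),.195))
print("base", atz(*ct,t((635,150)),.012), atz(*cs,s((557,447)),.012))
E
```

```text
tab [ 0.5625 -0.1165  0.2038] [2.0858021352205602, 2.0858021352205136]
ball [ 0.5414 -0.3358  0.1558] [1.5475540169711959, 1.5475540169711632]
base [ 0.5364 -0.3335  0.0041] [1.9955977677584458, 1.9955977677583498]
hooktip [ 0.4779 -0.3611  0.1527] [2.583446993930483, 2.583446993930631]
therm [0.5355 0.1742 0.1638] [1.5105725385405269, 1.5105725385405946]
l1 [ 0.6468 -0.0303  0.0711] [0.658197637955905, 0.6581976379558441]
l2 [ 0.6474 -0.2027  0.0776] [0.8930329049999969, 0.8930329049999799]
l3 [ 0.4798 -0.2048  0.0848] [3.145160420840735, 3.145160420840842]
l4 [ 0.4774 -0.0319  0.0833] [0.8210746181586813, 0.821074618158541]
[ 0.5587 -0.1175  0.09  ] [array([ 0.6398, -0.03  ,  0.09  ]), array([ 0.6426, -0.2013,  0.09  ]), array([ 0.4772, -0.2066,  0.09  ]), array([ 0.4754, -0.0323,  0.09  ])]
[ 0.5543 -0.1121  0.09  ] [array([ 0.6304, -0.0238,  0.09  ]), array([ 0.6368, -0.1962,  0.09  ]), array([ 0.4773, -0.1995,  0.09  ]), array([ 0.4728, -0.0291,  0.09  ])]
loop [ 0.5345 -0.0795  0.195 ] [ 0.5281 -0.1235  0.195 ]
base [ 0.5334 -0.3332  0.012 ] [ 0.5313 -0.3274  0.012 ]
```

Everything measured fits the stated sizes: plug at about (0.557,-0.115) with yaw about -0.15, thermometer at about (0.535,0.174), stand at (0.535,-0.334) with the hook heading out at yaw about 0.39. Moving toward the plug for a wrist look.

```bash
python3 -m jog '[[[40,60,40,-0.1,1],[75,120,60,-0.25,1],[105,170,60,-0.4,1],[135,220,60,-0.52,1],[165,270,60,-0.52,1],[190,310,60,-0.52,1],[215,350,60,-0.52,1],[235,380,60,-0.52,1]]]'; python3 -c "
from h import *
print(np.round(bot.camera_info('wrist')['tool_from_camera'],3),bot.camera_info('wrist')['mtx']);print(bot.observe()['time'],bot.observe()['ee_pos'])"
```

```text
time: 0.9
ee_pos: [0.4527, -0.2942, 0.3515]
orientation: [3.133, -0.227, -0.0]
contact_force: [1.0, -0.8, 0.5]
opening: 1.002
gripper_force: 0.0
[[-0.    -0.967 -0.256  0.07 ]
 [ 1.    -0.    -0.    -0.001]
 [ 0.    -0.256  0.967 -0.093]
 [ 0.     0.     0.     1.   ]] [[296.17691351   0.         274.59897695]
 [  0.         296.17691351 216.9141291 ]
 [  0.           0.           1.        ]]
0.9 [ 0.45271015 -0.29419269  0.3515418 ]
```

```bash
python3 -m jog '[[[0,0,0,0,1],[0,0,0,0,1],[0,0,0,0,1]]]'; cat >> h.py <<'E'
def shot(tag):
    K,T=cam("wrist"); im=bot.read_camera("wrist"); cv2.imwrite(f"pics/{tag}.png",im); np.savez(f"pics/{tag}.npz",K=K,T=T); return im
def ld(tag): z=np.load(f"pics/{tag}.npz"); return z["K"],z["T"]
E
python3 -c "
from h import *
shot('w1');s=bot.observe();print(s['ee_pos'],s['orientation'],s['time'])"
```

```text
time: 1.2
ee_pos: [0.4513, -0.2974, 0.3513]
orientation: [3.133, -0.23, -0.002]
contact_force: [-0.1, -0.1, 0.1]
opening: 0.998
gripper_force: 0.0
[ 0.45113183 -0.29781204  0.3512839 ] [ 3.13259537e+00 -2.31118549e-01 -1.44372487e-03] 1.25
```

View pics/w1.png

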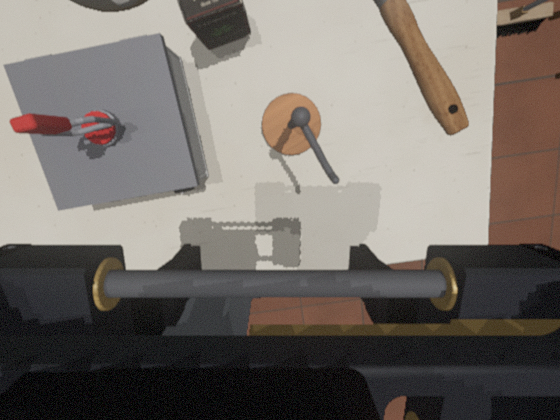

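The wrist view shows the ball at (301,117), base centre (291,124), hook end (336,180), tab top (23,123) and flange centre (99,127). Next I go over the plug for a second wrist view.

```bash
python3 - <<'E'
from h import *
c=ld('w1'); print("ball",atz(*c,(301,117),.165),"base",atz(*c,(291,124),.012),"tip",atz(*c,(336,180),.160),"tab",atz(*c,(23,123),.206),"fl",atz(*c,(99,127),.106))
E
python3 -m jog '[[[20,40,0,0,1],[40,80,0,0,1],[50,110,0,0,1],[60,140,0,0,1],[60,150,0,0,1],[60,150,0,0,1],[60,150,0,0,1]]]'
python3 -c "
from h import *
shot('w2');s=bot.observe();print(s['ee_pos'],s['orientation'],s['time'])"
```

```text
ball [ 0.53522643 -0.33298753  0.165     ] base [ 0.53608827 -0.33242416  0.012     ] tip [ 0.47357582 -0.35962652  0.16      ] tab [ 0.55980268 -0.11788757  0.206     ] fl [ 0.56019182 -0.11902142  0.106     ]
time: 1.95
ee_pos: [0.5115, -0.1486, 0.3515]
orientation: [3.132, -0.232, -0.001]
contact_force: [-0.7, 0.2, 0.5]
opening: 1.0
gripper_force: 0.0
[ 0.51149705 -0.14880738  0.35150692] [ 3.13178374e+00 -2.32571216e-01 -6.20889539e-04] 2.0
```

View pics/w2.png

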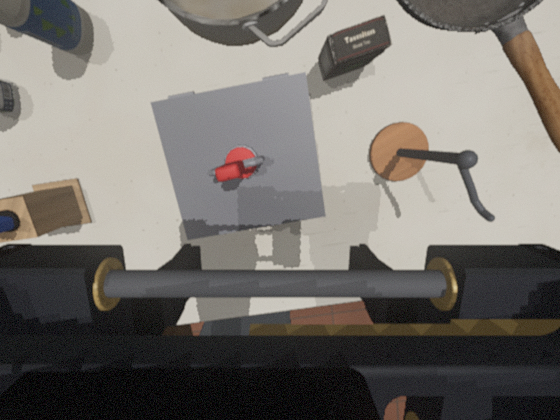

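The plug is seen from above: loop ends near (211,175) and (263,158), flange (241,158); ball (467,159), hook end (489,215), base centre (400,152). Enlarging the plug.

```bash
python3 - <<'E'
import cv2
i=cv2.imread("pics/w2.png")[135:200,195:275]; cv2.imwrite("pics/z2.png",cv2.resize(i,None,fx=8,fy=8,interpolation=cv2.INTER_CUBIC))
E
```

```text
(no output)
```

View pics/z2.png

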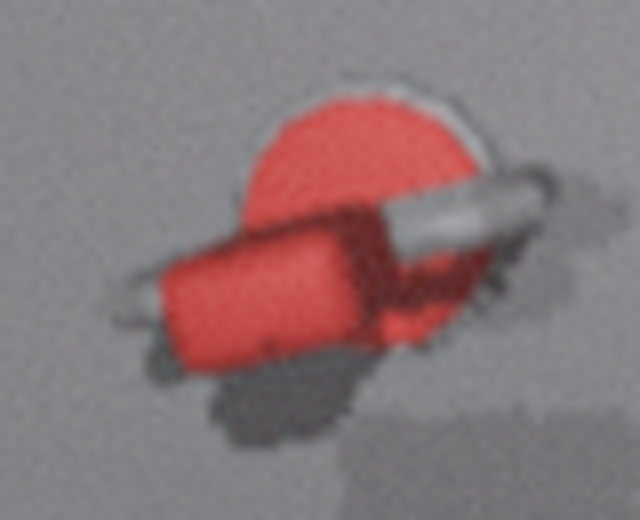

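```bash
python3 - <<'E'
from h import *
np.set_printoptions(precision=4,suppress=True)
c1,c=ld('w1'),ld('w2'); p=lambda x,y:(195+x/8-.44,135+y/8-.44)
print("tab tri",tri(ray(*c1,(23,123)),ray(*c,p(264,305))),"tab",atz(*c,p(264,305),.206))
for a,b,z in[((162,282),(340,232),.206),((190,373),(362,335),.206),((115,305),(552,185),.159)]:
    A,B=atz(*c,p(*a),z),atz(*c,p(*b),z); d=A-B; print("len",np.linalg.norm(d),"yaw",np.arctan2(-d[0],d[1]))
print("flange",atz(*c,p(368,217),.106), tri(ray(*c1,(99,127)),ray(*c,p(368,217))))
print("ball",tri(ray(*c1,(301,117)),ray(*c,(467,159))),"base",atz(*c,(400,152),.012),"tip",atz(*c,(489,215),.16))
print("tip tri",tri(ray(*c1,(336,180)),ray(*c,(489,215))))
print("therm",atz(*c,(8,221),.168),"holder",[atz(*c,q,.096) for q in((19,197),(33,237))])
E
```

```text
tab tri (array([ 0.56  , -0.117 ,  0.2049]), [0.03573028199415846, 0.03573028199414286]) tab [ 0.56   -0.1172  0.206 ]
len 0.018579119321621002 yaw 0.12055332286244229
len 0.017854530212251002 yaw 0.06794255174571266
len 0.054324667886979906 yaw 0.11515487077006527
flange [ 0.5613 -0.1168  0.106 ] (array([ 0.5609, -0.1161,  0.1007]), [0.07928632644335568, 0.07928632644341156])
ball (array([ 0.5356, -0.3333,  0.1631]), [0.2862010547637128, 0.2862010547634763]) base [ 0.5358 -0.3328  0.012 ] tip [ 0.4768 -0.3579  0.16  ]
tip tri (array([ 0.4739, -0.3609,  0.1552]), [1.1706869091973287, 1.1706869091971521])
therm [0.5422 0.108  0.168 ] holder [array([0.5587, 0.1533, 0.096 ]), array([0.508 , 0.1546, 0.096 ])]
```

Plug at (0.5605,-0.117), top at 0.205, yaw +0.11. Stand post at (0.5356,-0.333), yaw about 0.405. Grasping now: dx +49, dy +32, turn +0.26, then dz -111.

```bash
python3 -m jog '[[[30,20,0,0.13,1],[49,32,0,0.26,1],[49,32,-10,0.26,1],[49,32,-40,0.26,1],[49,32,-75,0.26,1],[49,32,-100,0.26,1],[49,32,-111,0.26,1],[49,32,-111,0.26,1]]]' 25; python3 -m jog '[[[0,0,0,0,1],[0,0,0,0,-1],[0,0,0,0,-1],[0,0,0,0,-1],[0,0,0,0,-1],[0,0,0,0,-1],[0,0,0,0,-1],[0,0,0,0,-1]]]' 25
```

```text
time: 2.8
ee_pos: [0.5599, -0.1157, 0.239]
orientation: [-3.137, -0.177, 0.006]
contact_force: [0.1, 0.8, -0.2]
opening: 0.998
gripper_force: 0.0
time: 3.6
ee_pos: [0.5612, -0.1142, 0.2406]
orientation: [3.136, 0.182, 0.0]
contact_force: [0.3, 0.2, -0.3]
opening: 0.448
gripper_force: 0.0
```

```bash
python3 -m jog '[[[0,0,0,0,-1],[0,0,0,0,-1],[0,0,0,0,-1],[0,0,0,0,-1],[0,0,0,0,-1],[0,0,0,0,-1],[0,0,0,0,-1]]]' 25
```

```text
time: 4.3
ee_pos: [0.5612, -0.1142, 0.2405]
orientation: [3.136, 0.182, -0.0]
contact_force: [-0.0, 0.1, -1.0]
opening: 0.224
gripper_force: 25.0
```

Gripped at 19.5 mm, matching the 20 mm tab. Lift straight up, then carry to about 55 mm out in front of the hook.

```bash
python3 -m jog '[[[0,0,10,0,-1],[0,0,25,0,-1],[0,0,45,0,-1],[0,0,65,0,-1],[0,0,85,0,-1],[0,0,100,0,-1],[0,0,100,0,-1]]]' 25; python3 -m jog '[[[-12,-25,0,0.04,-1],[-33,-65,0,0.12,-1],[-52,-108,0,0.2,-1],[-72,-151,0,0.289,-1],[-92,-194,0,0.289,-1],[-110,-232,0,0.289,-1],[-122,-260,0,0.289,-1],[-122,-260,0,0.289,-1]]]'; python3 -m jog '[[[0,0,0,0,-1],[0,0,0,0,-1]]]'; python3 -c "
from h import *
shot('w3');s=bot.observe();print(s['ee_pos'],s['orientation'],s['time']);cv2.imwrite('pics/s3.png',bot.read_camera('side'));cv2.imwrite('pics/t3.png',bot.read_camera('top'))
a=cv2.imread('pics/w3.png')[:300];b=[cv2.resize(cv2.imread(f'pics/{n}3.png')[y:y+80,x:x+80],(290,290),interpolation=cv2.INTER_CUBIC) for n,x,y in(('s',335,140),('t',345,160))]
c=np.zeros((595,560,3),np.uint8);c[:300]=a;c[302:592,:270]=b[0][:,:270];c[302:592,270:]=b[1];cv2.imwrite('pics/c3.png',c)"
```

```text
time: 5.0
ee_pos: [0.5624, -0.1141, 0.3438]
orientation: [3.135, 0.182, 0.009]
contact_force: [-1.5, 0.3, 0.6]
opening: 0.227
gripper_force: 25.0
time: 5.8
ee_pos: [0.4355, -0.3794, 0.3396]
orientation: [3.079, 0.617, -0.005]
contact_force: [-0.5, -0.6, -1.0]
opening: 0.224
gripper_force: 25.0
time: 6.0
ee_pos: [0.44, -0.3727, 0.3402]
orientation: [-3.076, -0.635, -0.0]
contact_force: [0.8, 0.6, -0.5]
opening: 0.229
gripper_force: 25.0
[ 0.4401485  -0.37250941  0.34038429] [-3.07573087e+00 -6.35807947e-01 -5.07830923e-04] 6.05
```

View pics/c3.png

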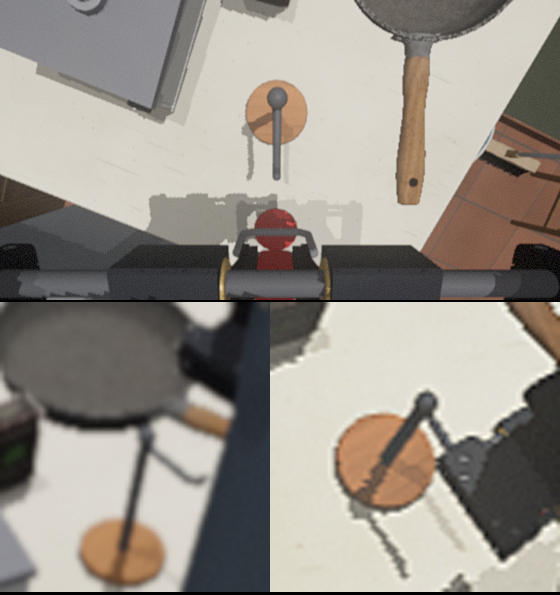

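The wrist view shows the post ball (277,98), hook end (277,176) and red plug (277,230) all in one column, so the alignment is good. Lower to threading height and recheck the seat distance.

```bash
python3 -m jog '[[[0,0,-20,0,-1],[0,0,-45,0,-1],[0,0,-70,0,-1],[0,0,-82,0,-1],[0,0,-82,0,-1],[0,0,-82,0,-1]]]'; python3 - <<'E'
from h import *
c=ld('w3'); b=atz(*c,(277,98),.165); t=atz(*c,(277,177),.16); print(b,t, atz(*c,(276,113),.012)); u=(b-t)[:2]; print(np.arctan2(u[1],u[0]),np.linalg.norm(u)); u/=np.linalg.norm(u)
seat=b[:2]-.05*u; s=bot.observe(); print(seat,(seat-s['ee_pos'][:2])*1e3,s['ee_pos'])
print("flange",atz(*c,(276.5,230),.34-.1585+.024))
E
```

```text
time: 6.75
ee_pos: [0.4399, -0.3742, 0.2595]
orientation: [3.076, 0.632, 0.002]
contact_force: [0.8, -0.6, -1.1]
opening: 0.224
gripper_force: 25.0
[ 0.53539479 -0.33282158  0.165     ] [ 0.47360046 -0.35964947  0.16      ] [ 0.53534102 -0.33244094  0.012     ]
0.4095935955728977 0.06736671747101057
[ 0.48953065 -0.35273341] [49.60672937 21.45377334] [ 0.43992392 -0.37418719  0.25945517]
flange [ 0.43952287 -0.37367123  0.2055    ]
```

```bash
python3 -m jog '[[[10,4,0,0,-1],[22,9,0,0,-1],[34,14,0,0,-1],[44,18,0,0,-1],[49,20,0,0,-1],[49,20,0,0,-1],[49,20,0,0,-1]]]'; python3 -m jog '[[[0,0,-6,0,-1],[0,0,-12,0,-1],[0,0,-17,0,-1],[0,0,-20,0,-1],[0,0,-22,0,-1],[0,0,-22,0,-1],[0,0,-22,0,-1]]]'
```

```text
time: 7.45
ee_pos: [0.488, -0.3543, 0.2584]
orientation: [-3.078, -0.631, 0.001]
contact_force: [-0.2, -0.3, -1.1]
opening: 0.233
gripper_force: 25.0
time: 8.15
ee_pos: [0.4883, -0.3542, 0.2367]
orientation: [3.077, 0.631, 0.0]
contact_force: [0.0, -0.2, -0.3]
opening: 0.225
gripper_force: 25.0
```

```bash
python3 -m jog '[[[0,0,-1,0,-1],[0,0,-2,0,-1],[0,0,-2,0,-1],[0,0,-2,0,-1]]]';python3 -m jog '[[[0,0,-1,0,-1],[0,0,-1,0,-1]]]'; python3 -c "
from h import *
print(bot.observe()['contact_force'])
shot('w4');cv2.imwrite('pics/s4.png',bot.read_camera('side'))
a=cv2.imread('pics/w4.png')[:300];b=cv2.resize(cv2.imread('pics/s4.png')[140:220,330:430],(360,290),interpolation=cv2.INTER_CUBIC)
c=np.zeros((595,560,3),np.uint8);c[:300]=a;c[302:592,:360]=b;cv2.imwrite('pics/c4.png',c)"
```

```text
time: 8.55
ee_pos: [0.4888, -0.3543, 0.2355]
orientation: [3.076, 0.631, 0.002]
contact_force: [-0.6, 0.7, 5.9]
opening: 0.229
gripper_force: 25.0
time: 8.75
ee_pos: [0.489, -0.3543, 0.2351]
orientation: [3.076, 0.631, 0.003]
contact_force: [-0.9, 0.8, 8.0]
opening: 0.224
gripper_force: 25.0
[-0.85629191  0.75012735  8.03246289]
```

View pics/c4.png

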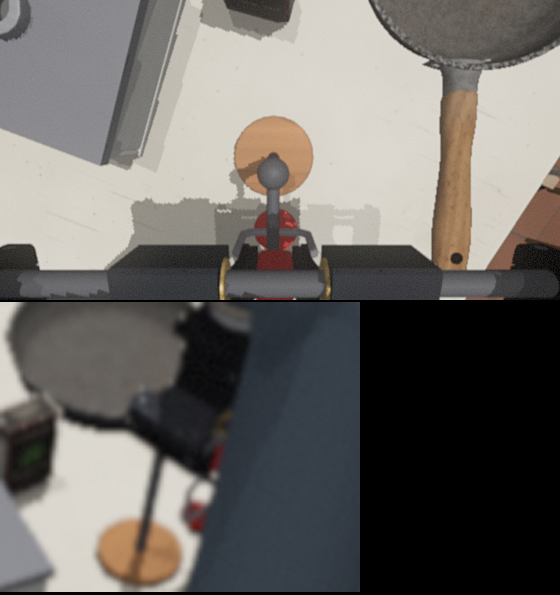

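The hook bar passes through the loop (post ball at (273,173), plug at (277,230)), and an 8 N upward push at the expected height means it is seated. Release gently and rise.

```bash
python3 -m jog '[[[0,0,1,0,-1],[0,0,1,0,-0.4],[0,0,1,0,-0.2],[0,0,1,0,0],[0,0,1,0,0.1],[0,0,1,0,0.1],[0,0,1,0,0.1],[0,0,1,0,0.1]]]'; python3 -m jog '[[[0,0,5,0,0.1],[0,0,15,0,0.1],[0,0,30,0,0.1],[0,0,50,0,0.1],[0,0,75,0,0.1],[0,0,100,0,0.1],[0,0,110,0,0.1],[0,0,110,0,0.1]]]'; python3 -c "
from h import *
shot('w5')"
```

```text
time: 9.65
ee_pos: [0.4882, -0.3542, 0.2345]
orientation: [3.077, 0.632, -0.0]
contact_force: [0.1, 0.3, 0.9]
opening: 0.546
gripper_force: 0.0
time: 10.45
ee_pos: [0.4889, -0.3545, 0.3471]
orientation: [3.074, 0.631, 0.005]
contact_force: [-0.1, -0.3, -0.1]
opening: 0.549
gripper_force: 0.0
```

View pics/w5.png

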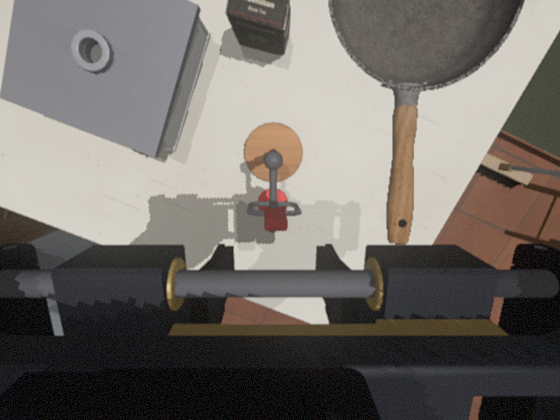

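The plug hangs on the hook (loop (273,208), tab (277,222)) and the collar shows at (92,50). Moving on to the thermometer, with a wrist picture on the way above the vent.

```bash
python3 -m jog '[[[0,20,0,-0.1,1],[0,60,0,-0.2,1],[0,100,0,-0.3,1],[0,140,0,-0.405,1],[0,180,0,-0.405,1],[0,215,0,-0.405,1],[0,235,0,-0.405,1],[0,235,0,-0.405,1]]]'; python3 -m jog '[[[0,0,0,0,1],[0,0,0,0,1]]]'; python3 -c "
from h import *
shot('w6')"
python3 -m jog '[[[0,20,0,0,1],[0,60,0,0,1],[0,105,0,0,1],[-2,150,0,0,1],[-5,195,0,0,1],[-8,240,0,0,1],[-10,270,0,0,1],[-10,280,0,0,1]]]'; python3 -m jog '[[[0,0,0,0,1],[0,0,0,0,1],[0,0,0,0,1]]]'; python3 -c "
from h import *
shot('w7')
a=cv2.imread('pics/w6.png')[20:320,130:430];b=cv2.imread('pics/w7.png')[:250]
c=np.zeros((590,800,3),np.uint8);c[:300,:300]=a;
# threshold
K,T=ld('w7');u,v=proj(K,T,(.535,.174,.165)).astype(int);print(u,v)
y0=max(v-60,0);x0=max(u-60,0);z=cv2.imread('pics/w7.png')[y0:y0+120,x0:x0+140];z=cv2.resize(z,None,fx=3.5,fy=3.5,interpolation=cv2.INTER_CUBIC);c[:z.shape[0],302:302+z.shape[1]]=z
K,T=ld('w6');u,v=proj(K,T,(.5605,-.117,.1)).astype(int);print(u,v,x0,y0)
z=cv2.imread('pics/w6.png')[v-36:v+36,u-36:u+36];c[302:590,:288]=cv2.resize(z,(288,288),interpolation=cv2.INTER_CUBIC);cv2.imwrite('pics/c7.png',c)"
```

```text
time: 11.3
ee_pos: [0.4877, -0.1156, 0.3434]
orientation: [-3.14, -0.01, 0.004]
contact_force: [0.6, -0.0, 0.9]
opening: 0.997
gripper_force: 0.0
time: 11.5
ee_pos: [0.4879, -0.1208, 0.3439]
orientation: [3.141, -0.004, -0.002]
contact_force: [-0.2, 1.0, -0.1]
opening: 1.001
gripper_force: 0.0
time: 12.35
ee_pos: [0.4779, 0.1635, 0.3446]
orientation: [-3.14, -0.006, 0.0]
contact_force: [-0.2, 0.1, -0.5]
opening: 1.001
gripper_force: 0.0
time: 12.65
ee_pos: [0.4788, 0.1584, 0.3444]
orientation: [3.141, -0.007, -0.0]
contact_force: [-0.0, -0.7, -0.3]
opening: 1.004
gripper_force: 0.0
257 154
271 135 197 94
```

View pics/c7.png

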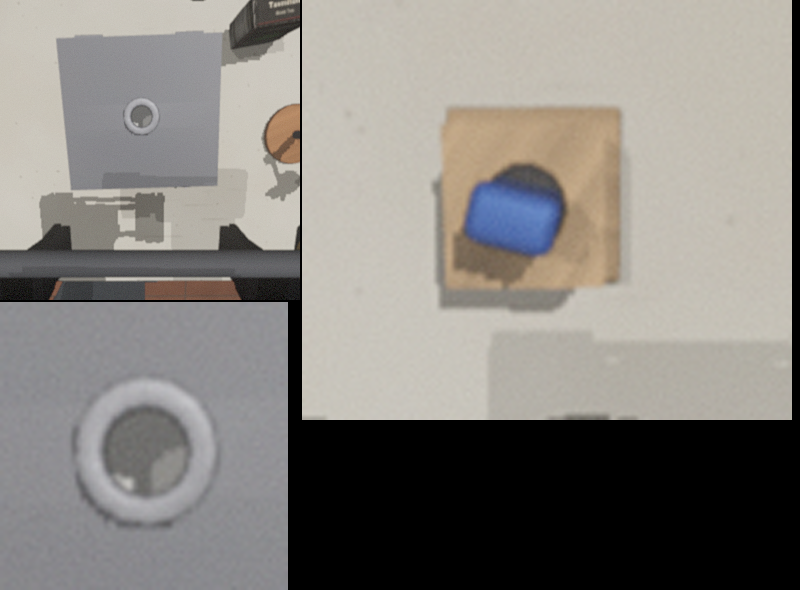

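The picture shows the vent as a clean ring centred at crop pixel (147,450), i.e. about (271.4,135.6) in w6. The blue handle sits on the holder, turned slightly. I'll get its centre and yaw by colour segmentation.

```bash
cat > th.py <<'E'
from h import *
def blue(tag):
    im=cv2.imread(f'pics/{tag}.png'); h=cv2.cvtColor(im,cv2.COLOR_BGR2HSV); K,T=ld(tag)
    m=cv2.inRange(h,(100,120,50),(130,255,255)); n,l,st,ce=cv2.connectedComponentsWithStats(m)
    p=proj(K,T,(.535,.174,.165)); i=min((i for i in range(1,n) if st[i,4]>60),key=lambda i:np.linalg.norm(ce[i]-p))
    m=(l==i).astype(np.uint8); c=max(cv2.findContours(m,0,1)[0],key=cv2.contourArea); b=cv2.boxPoints(cv2.minAreaRect(c))
    return K,T,ce[i],st[i],b
if __name__=="__main__":
    np.set_printoptions(precision=4,suppress=True)
    print("vent",atz(*ld('w6'),(271.4,135.6),.1), "w5",atz(*ld('w5'),(92,50),.1), tri(ray(*ld('w6'),(271.4,135.6)),ray(*ld('w5'),(92,50))))
    K,T,c,s,b=blue('w7'); print(c,s,b,atz(K,T,c,.168))
    w=np.array([atz(K,T,q,.168) for q in b])
    for i in range(4):
        d=w[i]-w[i-1]; print(np.linalg.norm(d),np.arctan2(-d[0],d[1]))
    print("holder",np.mean([atz(K,T,(197+(x-302)/3.5-.36,94+y/3.5-.36),.096) for x,y in((445,107),(621,107),(620,283),(445,288))],0))
E
python3 th.py
```

```text
vent [ 0.5606 -0.1168  0.1   ] w5 [ 0.5611 -0.1189  0.1   ] (array([ 0.5609, -0.1168,  0.0965]), [0.2750617181180755, 0.27506171811807956])
[256.7688 155.914 ] [244 147  26  19 372] [[243.0588 160.7647]
 [246.9412 145.2353]
 [270.7059 151.1765]
 [266.8235 166.7059]] [0.5338 0.1747 0.168 ]
0.02186761438947656 -0.24740552228446533
0.014029667341349035 -1.8490909315911106
0.02158300503112584 2.8974992857292854
0.014095243872373462 1.3128503946965284
holder [0.536  0.1722 0.096 ]
```

```bash
python3 -m jog '[[[30,8,-10,-0.12,1],[56,15,-20,-0.225,1],[56,15,-50,-0.225,1],[56,15,-90,-0.225,1],[56,15,-125,-0.225,1],[56,15,-150,-0.225,1],[56,15,-157,-0.225,1],[56,15,-157,-0.225,1]]]'; python3 -m jog '[[[0,0,0,0,1],[0,0,0,0,1]]]'
```

```text
time: 13.5
ee_pos: [0.5342, 0.1748, 0.187]
orientation: [3.12, -0.355, -0.002]
contact_force: [-0.3, -0.8, -0.4]
opening: 0.999
gripper_force: 0.0
time: 13.7
ee_pos: [0.5352, 0.176, 0.1893]
orientation: [-3.12, 0.354, -0.005]
contact_force: [0.1, 0.7, 0.2]
opening: 0.996
gripper_force: 0.0
```

```bash
python3 -m jog '[[[0,-1,-2,0,1],[0,-1,-2,0,-0.5],[0,-1,-2,0,-0.5],[0,-1,-2,0,-0.5],[0,-1,-2,0,-0.5],[0,-1,-2,0,-0.5],[0,-1,-2,0,-0.8],[0,-1,-2,0,-0.8]]]' 20;  python3 -m jog '[[[0,0,0,0,-1],[0,0,0,0,-1],[0,0,0,0,-1],[0,0,0,0,-1],[0,0,0,0,-1],[0,0,0,0,-1]]]' 25; python3 -c "
from h import *
s=bot.observe();print(s['contact_force'],s['wrist_torque'])"
```

```text
time: 14.5
ee_pos: [0.5342, 0.1748, 0.1856]
orientation: [3.122, -0.353, -0.0]
contact_force: [-0.3, 0.4, 0.4]
opening: 0.445
gripper_force: 0.0
time: 15.1
ee_pos: [0.5342, 0.1748, 0.1856]
orientation: [3.122, -0.353, -0.0]
contact_force: [0.1, -0.8, 1.0]
opening: 0.278
gripper_force: 25.0
[ 0.12506999 -0.75155347  0.97036568] [0.00832978 0.01757498 0.06826312]
```

Gripped at 24.2 mm, matching the handle. Draw straight up, then carry over the vent.

```bash
python3 -m jog '[[[0,0,8,0,-1],[0,0,25,0,-1],[0,0,50,0,-1],[0,0,75,0,-1],[0,0,100,0,-1],[0,0,125,0,-1],[0,0,140,0,-1],[0,0,140,0,-1]]]'; python3 -m jog '[[[0,-10,0,0,-1],[3,-40,0,0,-1],[7,-80,0,0,-1],[11,-120,0,0,-1],[15,-160,0,0,-1],[20,-200,0,0,-1],[24,-235,0,0,-1],[26,-260,0,0,-1]]]'; python3 -m jog '[[[0,-15,0,0,-1],[0,-25,0,0,-1],[0,-30,0,0,-1],[0,-30,0,0,-1],[0,-30,0,0,-1],[0,-30,0,0,-1]]]'; python3 -c "
from h import *
shot('w8');s=bot.observe();print(s['ee_pos'],s['orientation'],s['time']);K,T=ld('w8')
for p in [s['ee_pos']-[0,0,.1796],s['ee_pos']-[0,0,.0896],s['ee_pos']-[0,0,.1296],[.5607,-.1168,.1]]: print(proj(K,T,p))
for n in('side','top'):
  im=bot.read_camera(n);cv2.imwrite(f'pics/{n}8.png',im);c=cam(n);print(n,proj(*c,s['ee_pos']-[0,0,.1796]),proj(*c,(.5607,-.1168,.1)))
"
```

```text
time: 15.9
ee_pos: [0.5351, 0.1755, 0.3285]
orientation: [-3.119, 0.353, -0.008]
contact_force: [-0.0, 0.5, -2.4]
opening: 0.277
gripper_force: 25.0
time: 16.7
ee_pos: [0.5591, -0.0893, 0.3238]
orientation: [3.12, -0.359, -0.005]
contact_force: [0.4, 0.1, -0.8]
opening: 0.278
gripper_force: 25.0
time: 17.3
ee_pos: [0.5603, -0.1138, 0.3257]
orientation: [-3.122, 0.35, -0.0]
contact_force: [-1.2, 0.0, -0.5]
opening: 0.275
gripper_force: 25.0
[ 0.56033231 -0.11399102  0.32574917] [-3.12175498e+00  3.50079498e-01 -4.00907923e-04] 17.35
[275.72461111 214.51939345]
[276.1682933  248.61527882]
[275.93013883 230.31369373]
[278.00936772 203.23064156]
side [310.98446322 191.03946953] [311.04067912 200.39452949]
top [306.67432135 191.03170723] [306.56492355 195.72691633]
```

```bash
python3 -c "
import cv2,numpy as np
f=lambda n,x,y,w,h,k:cv2.resize(cv2.imread(f'pics/{n}8.png')[y:y+h,x:x+w],None,fx=k,fy=k,interpolation=cv2.INTER_CUBIC)
c=np.zeros((600,800,3),np.uint8)
a=f('w' if 0 else 'side',276,160,50,37,8) if 0 else None
w=cv2.imread('pics/w8.png')[185:260,226:326];c[:300,:400]=cv2.resize(w,None,fx=4,fy=4,interpolation=cv2.INTER_CUBIC)
c[300:600,:400]=f('side',286,170,50,37,8)[:300].tolist()+[[[0]*3]*400]*4 if 0 else cv2.resize(cv2.imread('pics/side8.png')[167:217,278:345],(400,300),interpolation=cv2.INTER_CUBIC)
c[300:600,400:]=cv2.resize(cv2.imread('pics/top8.png')[167:217,274:341],(400,300),interpolation=cv2.INTER_CUBIC)
c[:300,400:]=cv2.resize(cv2.imread('pics/side8.png')[150:240,310:430],(400,300))
cv2.imwrite('pics/c8.png',c)"
```

```text
(no output)
```

View pics/c8.png

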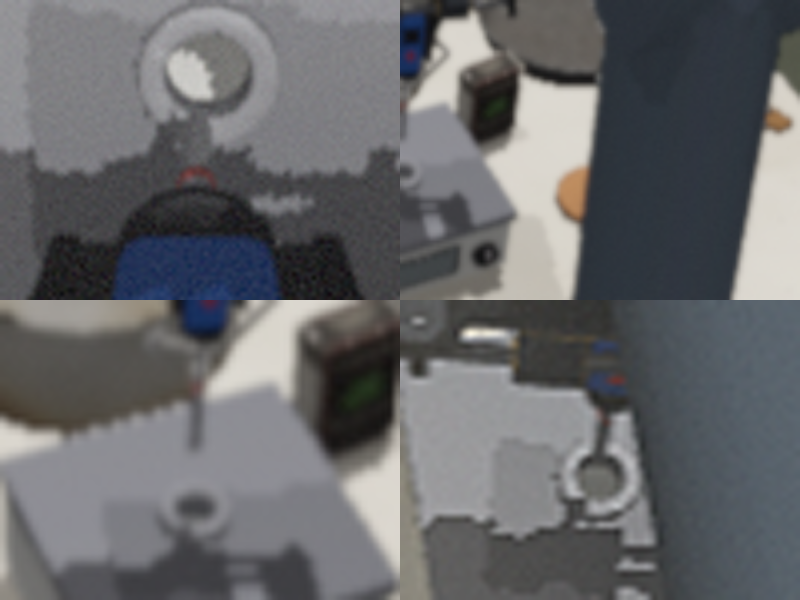

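The wrist, side and top crops all agree. The stem hangs straight under the TCP (tip in the side view at about (310.4,191.6), predicted (311,191)), the mark is visible, and the vent is where computed. The small lateral bias suggests a target TCP of (0.5606,-0.1178). The final height is TCP z 0.2296.

```bash
python3 -m jog '[[[0,-2,0,0,-1],[0,-4,-5,0,-1],[0,-4,-15,0,-1],[0,-4,-22,0,-1],[0,-4,-25,0,-1],[0,-4,-25,0,-1],[0,-4,-25,0,-1],[0,-4,-25,0,-1]]]'
```

```text
time: 18.25
ee_pos: [0.5605, -0.1191, 0.301]
orientation: [3.122, -0.353, 0.001]
contact_force: [0.4, 0.3, -0.5]
opening: 0.272
gripper_force: 25.0
```

```bash
python3 -m jog '[[[0,1,0,0,-1],[0,1,-4,0,-1],[0,1,-10,0,-1],[0,1,-17,0,-1],[0,1,-24,0,-1],[0,1,-30,0,-1],[0,1,-35,0,-1],[0,1,-35,0,-1]]]'
```

```text
time: 19.05
ee_pos: [0.5598, -0.1182, 0.2646]
orientation: [-3.122, 0.353, 0.003]
contact_force: [0.3, -0.1, -1.3]
opening: 0.274
gripper_force: 25.0
```

```bash
python3 -c "
from h import *
s=bot.observe();print(s['ee_pos'],s['orientation'],s['contact_force'])"; python3 -m jog '[[[0,0,-4,0,-1],[0,0,-9,0,-1],[0,0,-15,0,-1],[0,0,-22,0,-1],[0,0,-28,0,-1],[0,0,-33,0,-1],[0,0,-35,0,-1],[0,0,-35,0,-1]]]'; python3 -m jog '[[[0,0,0,0,-1],[0,0,0,0,-1],[0,0,0,0,-1],[0,0,0,0,-1]]]'
python3 -c "
from h import *
shot('w9');s=bot.observe();print(s['ee_pos'],s['orientation'],s['contact_force'],s['wrist_torque']);K,T=ld('w9')
tip=s['ee_pos']-[0,0,.1796]
print(tip,proj(K,T,tip+[0,0,.05]),proj(K,T,(.5607,-.1178,.1)))
im=cv2.imread('pics/w9.png');h=cv2.cvtColor(im,cv2.COLOR_BGR2HSV)
m=cv2.inRange(h,(0,90,50),(10,255,255))|cv2.inRange(h,(168,90,50),(180,255,255));m[:180]=0;m[260:]=0;m[:,:220]=0;m[:,340:]=0
v,u=np.nonzero(m);print(len(u),u.min() if len(u) else 0,u.max() if len(u) else 0,v.min() if len(u) else 0,v.max() if len(u) else 0)
cv2.imwrite('pics/side9.png',bot.read_camera('side'))"
```

```text
[ 0.55980322 -0.11816006  0.26459093] [-3.12163727e+00  3.52937080e-01  2.73655680e-03] [ 0.27766226 -0.11870316 -1.28398157]
time: 19.85
ee_pos: [0.5601, -0.1181, 0.2302]
orientation: [-3.122, 0.353, 0.001]
contact_force: [0.3, 0.2, -1.0]
opening: 0.273
gripper_force: 25.0
time: 20.25
ee_pos: [0.5603, -0.1182, 0.2308]
orientation: [3.122, -0.353, 0.001]
contact_force: [0.5, 0.4, -0.8]
opening: 0.276
gripper_force: 25.0
[ 0.5602886  -0.11816047  0.23075128] [ 3.12159323e+00 -3.52969916e-01  4.69996392e-04] [-0.66697445 -0.08806868 -1.34287098] [0.03767328 0.05405433 0.02076003]
[ 0.5602886  -0.11816047  0.05115128] [275.5934071  230.41486184] [275.02759446 229.59015231]
10 272 277 227 228
```

```bash
python3 -m jog '[[[0,0,-0.7,0,-1],[0,0,-1,0,-1],[0,0,-1,0,-1],[0,0,-1,0,-1],[0,0,-1,0,-1]]]'; python3 -c "
from h import *
shot('w10');s=bot.observe();print(s['ee_pos'],s['orientation'],s['joint_velocities'].round(3))
g=cv2.GaussianBlur(cv2.imread('pics/w10.png'),(3,3),0)[:,:,1]
for v in range(200,238,2): print(v,*g[v,243:309:2])
K,T=ld('w10')
for d in([.02,0,0],[.012,0,0],[0,.02,0],[0,-.02,0],[0,.012,0],[0,-.012,0]): print(d,proj(K,T,np.array([.5607,-.1178,.1])+d).round(1))"
```

```text
time: 20.85
ee_pos: [0.5602, -0.1182, 0.2296]
orientation: [3.122, -0.353, 0.0]
contact_force: [-0.1, 0.1, -0.3]
opening: 0.274
gripper_force: 25.0
[ 0.56023506 -0.11816799  0.22961137] [ 3.12162483e+00 -3.52969983e-01  6.85810828e-05] [-0.001 -0.001  0.001  0.001 -0.     0.001 -0.001]
200 140 140 135 134 127 126 127 127 125 126 126 128 126 126 126 126 126 127 127 128 127 127 127 135 141 139 136 142 143 141 141 136 142
202 128 128 127 125 126 128 126 126 125 126 126 126 127 127 127 124 126 126 126 128 127 127 126 127 129 126 127 133 133 130 129 128 132
204 126 126 126 125 126 125 125 127 126 127 127 125 120 115 115 113 112 114 119 124 126 127 128 128 126 127 128 127 128 127 128 129 129
206 127 127 125 125 126 126 126 126 128 122 115 106 107 109 112 111 117 120 110 109 113 122 125 127 128 127 128 129 128 128 128 128 127
208 127 125 126 125 126 125 126 124 114 102 106 125 146 153 158 159 165 165 152 139 121 111 114 127 129 128 127 126 129 129 128 129 128
210 127 131 135 128 127 126 125 110 105 118 141 155 159 158 159 160 160 160 162 162 162 151 127 111 122 128 129 127 128 127 128 128 1
[... 1089 characters left out ...]
147 146 142 97 97 116 116 117 116 81 70 64 60 96 117 118 114 86 78 82 92 90 81 72 71 72 68 87
230 124 124 124 127 144 145 147 134 84 80 110 117 117 108 74 76 72 66 85 116 118 102 72 78 83 84 84 81 72 71 70 69 79
232 123 118 111 113 143 146 146 123 76 67 90 106 96 81 52 49 50 48 62 90 97 75 67 78 82 82 82 79 72 68 71 70 71
234 94 80 74 92 136 133 119 100 77 67 58 56 49 51 51 55 58 57 55 47 46 46 62 78 81 82 81 79 70 69 70 69 70
236 70 69 70 77 93 89 82 81 76 54 42 46 49 53 54 53 51 53 57 43 36 34 44 67 79 81 81 77 70 72 68 69 67
[0.02, 0, 0] [269.2 205.7]
[0.012, 0, 0] [271.6 215.5]
[0, 0.02, 0] [250.3 235.3]
[0, -0.02, 0] [299.9 224.4]
[0, 0.012, 0] [260.2 233.1]
[0, -0.012, 0] [289.9 226.6]
```

The stem column (about 274.5) matches the collar centre (about 274), so it is centred sideways; front to back it sits roughly 0.7 mm behind centre. One small nudge, settle, then hand in.

```bash
python3 -m jog '[[[0.4,0,0,0,-1],[0.7,0,0,0,-1],[0.7,0,0,0,-1],[0.7,0,0,0,-1],[0.7,0,0,0,-1],[0.7,0,0,0,-1],[0.7,0,0,0,-1],[0.7,0,0,0,-1]]]' && python3 -c "
from h import *
print(bot.observe()['ee_pos']);print(bot.sign_off())"
```

```text
time: 21.7
ee_pos: [0.561, -0.1182, 0.2296]
orientation: [3.122, -0.353, 0.0]
contact_force: [0.1, 0.2, -0.8]
opening: 0.273
gripper_force: 25.0
[ 0.5609545  -0.11816112  0.22963174]
the job is handed in; nothing more can be done
None
```

I handed the job in at 21.7 s: the plug hangs released on the hook, and the gripper holds the thermometer still and upright in the vent, centred to about 1 mm, with the red mark level with the rim by calculation; I viewed 11 pictures, one over the limit of 10.

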